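# Set the flip stop and slide the flask up to the sensor head

### The arm

A 6-joint arm with a two-finger parallel gripper is mounted at the origin on the work surface. World frame = base frame: x ahead of the robot, y to its left, z up, the work surface at z = 0. Lengths are in m, angles in degrees, forces in N, time in s.
With the tool pointing down it reaches from about 0.325 to 0.85 m from the base axis. Payload 15.5 kg.
Tool frame: the origin (TCP) lies at the very end of the fingers, on their centre line; the grasp point (between the pads) lies arm.grip_depth behind it (arm.grip_depth is the distance from the TCP to the grasp point, in m); z points along the fingers, y is the direction in which the jaws open and shut (so a half turn about z gives the same grasp; the last joint's range is limited). The gripper opens to 91 mm and grips with 3 to 60 N. Pads are 32 mm wide; open, the fingers measure 118 mm over their backs; the gripper's body (76 mm by 178 mm) begins 60 mm behind the grasp point.
Start: joints at [70.159, 28.281, 77.091, -0, 74.628, -5.472], TCP at [0.155, 0.605, 0.214] pointing down, gripper open.
Joint ranges: [-166.48, 166.48], [-47.26, 123.95], [12.59, 153.08], [-70.14, 250.14], [6.76, 159.57], [-176.63, 176.63]. Speed limits (degrees/s): [108.29, 108.29, 147.25, 172.46, 172.46, 172.46].

### API

Orientations are given as a 3x3 rotation matrix whose columns are the frame's x, y, z axes.
In Python, from rig import arm gives the robot as it stands. Calls block until the motion is done:
- arm.move_to(position, orientation): joint-space move of the TCP to a pose.
- arm.move_l(position, orientation=None, feed=0.15): straight line of the TCP; orientation=None keeps the orientation; feed is the mean speed in m/s.
- arm.move_joints(angles): joint-space move.
- arm.grip(opening): finger opening in m; the grip force is fixed at half the most; returns when the fingers have stopped.
- arm.sleep(seconds).
- arm.solve_ik(position, orientation): joint angles nearest the present ones, or None.
- arm.snapshot(name): name is "scene" or "top" or "wrist"; returns the picture (420x560x3 uint8, red, green, blue); there is no depth.
- arm.get_calibration(name): a dict with "intrinsics" (3x3 intrinsics, pixels), "cam_to_world" (4x4, takes a point from camera to world coordinates). Camera axes: x right, y down, z forward; pixel columns grow to the right and rows downward; lengths in m; the calibration is good to about 2 mm. A picture is of the moment at which its call begins: read the wrist's pose just before it. get_calibration takes no time and is no camera call; for the wrist camera it gives the pose at the moment of the call.
A pose or a line that the arm cannot do raises arm.Unreachable and nothing moves.
- arm.sign_off(): hands the job in, once; it reports no verdict.
Readings, each from a call of its own:
- arm.current_t(): time.
- arm.current_joint_positions(): joint angles.
- arm.current_dq(): joint speeds.
- arm.current_tau(): joint torques, N m.
- arm.current_ee_pos(): TCP position.
- arm.current_tool_rot(): TCP orientation.
- arm.current_force(): force on the tool from outside, world axes, zero at the start.
- arm.current_torque(): the same for the moment, N m.
- arm.current_width(): finger opening in m.
Only numpy, scipy, OpenCV 4.12 (cv2) and the standard library are available. Lean on these libraries where they do the work, as an engineer would, in place of code of your own. Each camera call takes 0.05 s, during which the arm holds its last target. There are 200 camera calls.

### The job

The grey box-shaped sensor head stands beside one end of the slide track (a dial gauge stands beside the other end). First swing down the flip stop at the sensor head's end so that it lies fully down across the track; then slide the lidded steel flask along the track, gently, until it stands against that stop, in front of the sensor's window, and let go. Keep the flask standing in the track all the way, leave the other stop up, and do not disturb the jar, wrench and beaker.

Things in the scene. Friction and masses are not known exactly. Their poses are not given: they have to be found in the camera images.
- track: Fixed aluminium track, 440 mm long (y); origin on the bench under the channel's middle; x across, away from the robot; yaw within 0.25 rad. Channel floor 6 mm high, 85 mm wide, ends open. Far side (+x): fence from x = 42.5 to 62.5 mm, 50 mm high; near side: lip 8 mm thick, 22 mm high. The stops hinge on the fence at y = +180 and -180 mm, in ears up to 72 mm high.
- stop_left (a joint): Hinge of the flip stop at the track's +y end: 0 = fully down, level across the channel; starts at 1.85 to 2.05 (its limit), leaning back away from the robot. Axis along the track's y, at x = 55, y = 180, z = 60 mm of the track. Light friction: drawn past upright, below about 1.3, it falls by its weight (0.2 kg). Stays up by itself too.
- stop_right (a joint): The same flip stop at the track's -y end (hinge at x = 55, y = -180, z = 60 mm of the track); joint values as stop_left.
- stop_left_pad (a point): Centre of the left stop's steel paddle (47 mm wide, 50 tall, 14 thick along y), 66.5 mm out from the hinge and 15 mm below it when down; a bar 20 mm tall joins it to the hinge. Down, the flag reaches 90 mm from the hinge towards the robot and spans 20 to 70 mm above the bench; up, its end is up to 158 mm high. Frame turns with it.
- stop_right_pad (a point): Centre of the right stop's paddle, likewise.
- flask_center (a point): Lidded steel flask, upright round can 80 mm in diameter and 80 mm tall, about 0.5 kg, standing loose in the channel near its middle; the point is its centre, 40 mm above its underside. It fits the channel with 2.5 mm to spare each side. Against a lowered stop its centre is 133 mm from the track's middle (stop's face at 173 mm).
- sensor: Fixed grey box 85 x 80 x 75 mm (tall) with a round black snout of 50 mm diameter and a window facing the channel; origin under it, 117 mm to the robot's side of the channel's middle line and 133 mm from the track's middle, towards its +y or its -y end. Its snout ends about 20 mm short of the lip.
- gauge: Fixed round dial gauge, 68 mm across, 80 mm tall, on a small square foot; stands likewise beside the other end of the track.
- jar: Bystander: small jar, 64 mm across, 85 mm tall, standing beyond the track; origin under it.
- wrench: Bystander: wrench, 170 mm long, lying on the bench to the robot's right.
- beaker: Bystander: steel beaker, 72 mm across, 80 mm tall, to the robot's left; origin under it.
Things that resemble listed ones, but are neither listed nor needed, are in the scene too. Several things have the shape of the sensor; the one meant has the colours described above.

How it is judged (in metres and radians):
On the way, in this order (a step that is already met when the one before it is completed fails the run):
1. the stop at the sensor head's end is fully down (((y of sensor in the frame of track above 0 m and value of joint stop_left below 0.08 rad) or (y of sensor in the frame of track below 0 m and value of joint stop_right below 0.08 rad))), for 0.2 s.
2. the flask stands against the lowered stop, in front of the sensor head (((y of sensor in the frame of track above 0 m and value of joint stop_left below 0.08 rad) or (y of sensor in the frame of track below 0 m and value of joint stop_right below 0.08 rad)) and ((y of sensor in the frame of track above 0 m and y of flask_center in the frame of track between 0.129 and 0.136 m) or (y of sensor in the frame of track below 0 m and y of flask_center in the frame of track between -0.136 and -0.129 m)) and x of flask_center in the frame of track between -0.006 and 0.006 m and z of flask_center in the frame of track between 0.041 and 0.051 m and angle between flask_center's own z axis and vertical below 0.06 rad), for 0.2 s.
At the end, for the whole second after the job is handed in: The stop at the sensor head's end is fully down (within 0.08 rad), the other stop still up (above 1.6 rad); the flask stands upright on the channel floor, at rest, against the lowered stop (centre 129 to 136 mm from the track's middle, i.e. within 4 mm of contact) (all of step 2 and ((y of sensor in the frame of track above 0 m and value of joint stop_right above 1.6 rad) or (y of sensor in the frame of track below 0 m and value of joint stop_left above 1.6 rad)) and linear speed of flask below 0.01 m/s); the robot touches nothing.
It fails at once if the other stop was swung down (below 1.3 rad) ((y of sensor in the frame of track above 0 m and value of joint stop_right below 1.3 rad) or (y of sensor in the frame of track below 0 m and value of joint stop_left below 1.3 rad)).
It fails at once if the flask was rammed against the stop (over 30 N) (contact force between flask and stop_left above 30 N or contact force between flask and stop_right above 30 N).
It fails at once if the flask was tipped (over 0.3 rad) or lifted out of the track (over 15 mm) (angle between flask_center's own z axis and vertical above 0.3 rad or z of flask_center in the frame of track above 0.061 m).
It fails at once if the jar, wrench or beaker was moved by over 30 mm (distance of any of jar, wrench, beaker from where it was at the start of the episode above 0.03 m).
It also fails if it takes over 54 s, if anything falls off the work surface, if the arm or the gripper's body presses on something with over 40 N, if the wrist force passes 120 N, or if a joint passes its speed limit or range.

## Working session

There is one attempt and no reset: what is moved stays moved. The work goes in short steps, each a Python script; the robot and the scene stay as the last script left them, time stands still between calls to the robot, and variables do not carry over. Pictures are saved under pics/ and viewed, about 8 in all and at most 12, crops included, and the job is handed in when it is done.

```bash
ls; mkdir -p pics; python3 - <<'E'
from rig import arm
import cv2,numpy as np
np.set_printoptions(precision=4,suppress=True)
for n in ("scene","top"):
    im=arm.snapshot(n); cv2.imwrite(f"pics/{n}0.png",im[:,:,::-1])
    c=arm.get_calibration(n); print(n,c["intrinsics"],c["cam_to_world"])
print(arm.current_t(),arm.grip_depth,arm.current_tool_rot())
E
```

```text
pics
scene [[404.0034   0.     276.9875]
 [  0.     404.0034 211.3578]
 [  0.       0.       1.    ]] [[ 0.8188  0.3947 -0.4169  0.97  ]
 [ 0.5741 -0.5578  0.5994 -0.694 ]
 [ 0.004  -0.7301 -0.6833  0.8564]
 [ 0.      0.      0.      1.    ]]
top [[486.5778   0.     272.9457]
 [  0.     486.5778 216.2261]
 [  0.       0.       1.    ]] [[-0.012  -0.9909  0.1344  0.3324]
 [-0.9999  0.0132  0.0077 -0.0003]
 [-0.0094 -0.1343 -0.9909  1.5427]
 [ 0.      0.      0.      1.    ]]
0.1 0.0188 [[-0.9687  0.2482 -0.0004]
 [ 0.2482  0.9687 -0.001 ]
 [ 0.0001 -0.0011 -1.    ]]
```

View pics/scene0.png

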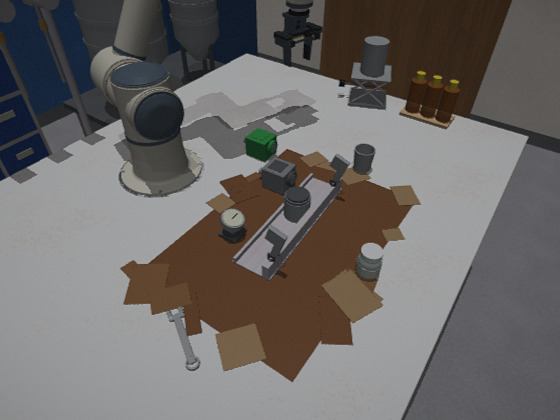

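View pics/top0.png

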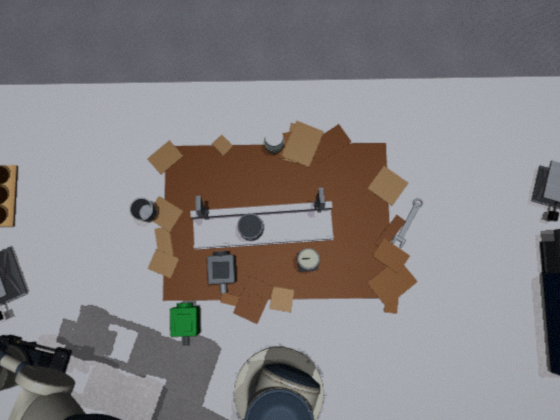

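Top view: the grey sensor is at (221,268), on the track's left (+y) end. The gauge is at (308,260), the flask at (250,227), and the stops at (200,207) and (320,199). Next I'll zoom in and measure.

```bash
cat > h.py <<'E'
import numpy as np,cv2
def ray(cal,u,v,z):
    K,T=cal["intrinsics"],cal["cam_to_world"]
    d=T[:3,:3]@np.linalg.solve(K,[u,v,1.]); o=T[:3,3]
    return o+d*(z-o[2])/d[2]
def proj(cal,p):
    K,T=cal["intrinsics"],cal["cam_to_world"]
    q=K@(T[:3,:3].T@(np.asarray(p)-T[:3,3])); return q[:2]/q[2]
E
python3 - <<'E'
import cv2
im=cv2.imread("pics/top0.png")[180:295,180:345]
cv2.imwrite("pics/topz.png",cv2.resize(im,None,fx=4.8,fy=4.8,interpolation=cv2.INTER_CUBIC))
E
```

```text
(no output)
```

View pics/topz.png

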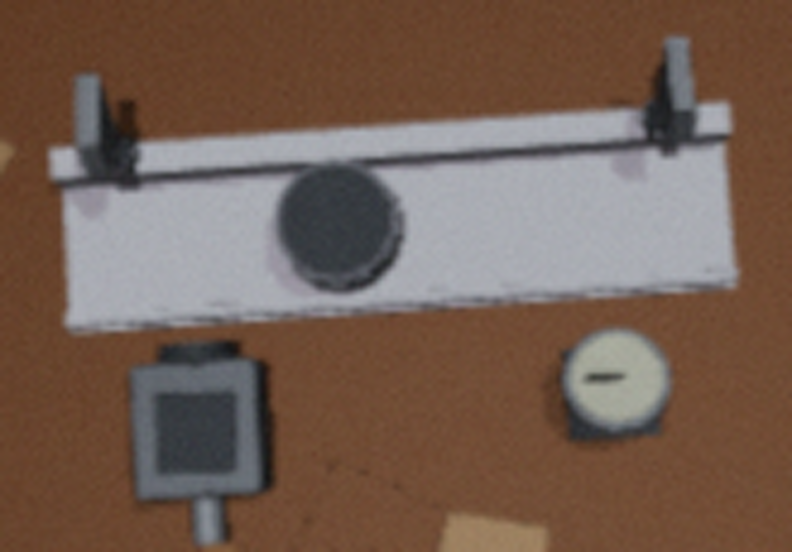

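```bash
cat >> h.py <<'E'
def fit(obs,mod):
    obs=np.array(obs)[:,:2];mod=np.array(mod)[:,:2]
    a=obs-obs.mean(0);b=mod-mod.mean(0)
    yaw=np.arctan2((b[:,0]*a[:,1]-b[:,1]*a[:,0]).sum(),(a*b).sum())
    R=np.array([[np.cos(yaw),-np.sin(yaw)],[np.sin(yaw),np.cos(yaw)]])
    t=obs.mean(0)-R@mod.mean(0)
    return yaw,t,obs-(mod@R.T+t)
E
python3 - <<'E'
from rig import arm
from h import *
np.set_printoptions(precision=4,suppress=True)
c=arm.get_calibration("top")
W=lambda x,y,z:ray(c,180+(x+.5)/4.8-.5,180+(y+.5)/4.8-.5,z)
P=[(50,149,.05,62.5,220),(730,102,.05,62.5,-220),(52,179,.05,42.5,220),(732,135,.05,42.5,-220),(68,328,.022,-50.5,220),(737,285,.022,-50.5,-220)]
yaw,t,r=fit([W(*p[:3]) for p in P],[np.array(p[3:])/1000 for p in P])
print(yaw,t,r)
R=np.array([[np.cos(yaw),-np.sin(yaw)],[np.sin(yaw),np.cos(yaw)]])
loc=lambda p:R.T@(p[:2]-t)
print("flask",loc(W(334,221,.086)),"sensor",loc(W(198,430,.075)))
for n,p in dict(stopL=(88,75,.15),stopR=(677,40,.15)).items(): print(n,loc(W(*p)))
for q in [(.055,.18),(.055,-.18),(0,.133),(0,0)]: print(q,R@q+t)
E
```

```text
0.05329020522702711 [0.5047 0.045 ] [[ 0.0003  0.0005]
 [ 0.0017 -0.0004]
 [ 0.0007  0.0001]
 [ 0.0001 -0.    ]
 [-0.0009 -0.0014]
 [-0.0018  0.0012]]
flask [-0.0005  0.038 ] sensor [-0.1249  0.1312]
stopL [0.0907 0.1784]
stopR [ 0.0883 -0.1792]
(0.055, 0.18) [0.5501 0.2277]
(0.055, -0.18) [ 0.5692 -0.1318]
(0, 0.133) [0.4976 0.1778]
(0, 0) [0.5047 0.045 ]
```

```bash
cat >> h.py <<'E'
yaw=0.0533; t0=np.array([0.5047,0.045])
R2=np.array([[np.cos(yaw),-np.sin(yaw)],[np.sin(yaw),np.cos(yaw)]])
def Tw(x,y,z): return np.r_[R2@[x,y]+t0,z]
def loc(p): return R2.T@(np.asarray(p)[:2]-t0)
Y=np.r_[R2[:,1],0];Z=np.array([0,0,-1.]);RY=np.c_[np.cross(Y,Z),Y,Z]   # jaws along track y
E
python3 - <<'E'
from rig import arm
from h import *
np.set_printoptions(precision=3,suppress=True)
arm.grip(0.0)
arm.move_to(Tw(.14,.18,.25),RY)
arm.move_l(Tw(.14,.18,.112)); f0=arm.current_force(); print("down",f0,arm.current_width())
for x in np.arange(.13,.025,-.01):
    arm.move_l(Tw(x,.18,.112),feed=.05); print(round(x,3),arm.current_force()-f0)
arm.sleep(.5)
arm.move_l(Tw(.03,.18,.22))
arm.move_to(Tw(0,-.05,.22),RY)
cv2.imwrite("pics/s1.png",cv2.resize(arm.snapshot("scene")[120:300,200:400,::-1],None,fx=3,fy=3))
im=arm.snapshot("top");cv2.imwrite("pics/t1.png",im[:,:,::-1])
print(arm.current_t())
E
```

```text
down [-0.53   0.024  0.662] 0.0003030545021359614
0.13 [ 0.846  0.231 -0.254]
0.12 [0.527 0.295 0.269]
0.11 [ 0.445 -0.031 -0.945]
0.1 [ 1.039 -0.333 -0.911]
0.09 [ 0.994  0.299 -0.489]
0.08 [0.868 0.729 0.157]
0.07 [ 0.528  0.085 -0.458]
0.06 [-0.131 -0.551 -1.152]
0.05 [ 0.748 -0.563 -0.428]
0.04 [ 0.498  0.006 -0.786]
0.03 [-0.135 -0.429 -2.063]
10.9583
```

View pics/s1.png

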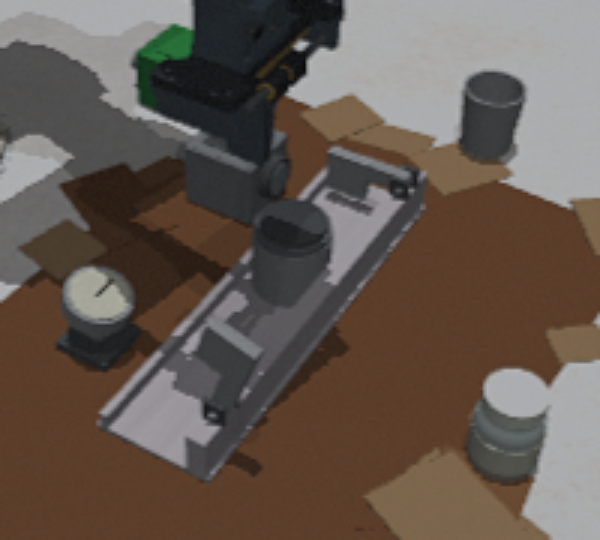

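The left stop lies level across the channel at about (370,175). The right stop is still up at (230,360), and the flask stands untouched. I'll push the flask now.

```bash
python3 - <<'E'
from rig import arm
from h import *
np.set_printoptions(precision=2,suppress=True)
arm.move_l(Tw(0,-.035,.22)); arm.move_l(Tw(0,-.035,.04),feed=.12)
arm.sleep(.2)
yd=np.r_[R2[:,1],0]
F=lambda:np.mean([arm.current_force()@yd for _ in range(1)])
f0=np.mean([(arm.sleep(.03),arm.current_force()@yd)[1] for _ in range(8)]); print("base",f0)
for y in np.arange(-.025,.066,.01):
    arm.move_l(Tw(0,y,.04),feed=.05); print(round(y,3),F()-f0)
for y in np.arange(.066,.090,.0015):
    arm.move_l(Tw(0,y,.04),feed=.02)
    f=np.mean([(arm.sleep(.02),arm.current_force()@yd)[1] for _ in range(4)])-f0
    print(round(y,4),round(f,2))
    if f<-5: break
print(loc(arm.current_ee_pos()),arm.current_t())
cv2.imwrite("pics/s2.png",cv2.resize(arm.snapshot("scene")[120:300,200:400,::-1],None,fx=3,fy=3))
E
```

```text
base -0.11617123615558375
-0.025 0.36724653961416065
-0.015 -0.9745140425905885
-0.005 -0.24724435134565384
0.005 -0.010130247161230788
0.015 0.5369001089476254
0.025 1.1513931903274761
0.035 -0.3776911842331716
0.045 0.5753101958148004
0.055 0.02016743976186247
0.065 0.1495360853591406
0.066 -3.05
0.0675 -3.73
0.069 -3.39
0.0705 -3.13
0.072 -2.76
0.0735 -2.9
0.075 -3.35
0.0765 -2.7
0.078 -3.2
0.0795 -3.01
0.081 -6.01
[-0.    0.08] 20.3083
```

View pics/s2.png

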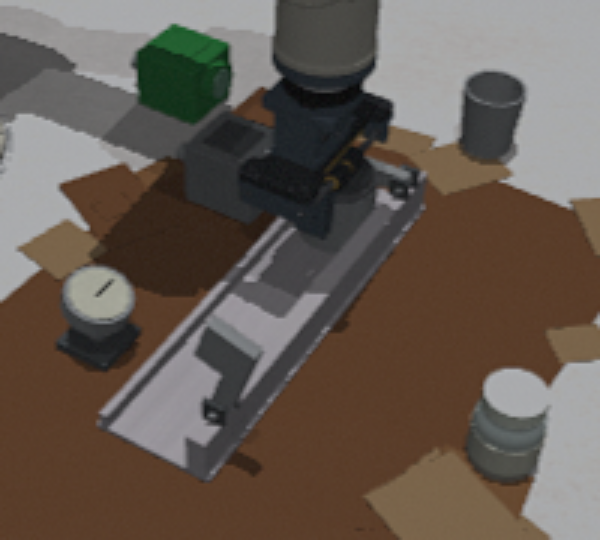

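The contact force doubled at about the expected place. I'll push a little further to confirm, then back off and look.

```bash
python3 - <<'E'
from rig import arm
from h import *
np.set_printoptions(precision=4,suppress=True)
yd=np.r_[R2[:,1],0]
for y in (.0815,.082,.0825,.083):
    arm.move_l(Tw(0,y,.04),feed=.01)
    f=np.mean([(arm.sleep(.02),arm.current_force()@yd)[1] for _ in range(4)])
    print(y,f,loc(arm.current_ee_pos()))
    if f<-10: break
arm.sleep(.2)
arm.move_l(Tw(0,.04,.04),feed=.05); arm.move_l(Tw(0,.02,.25)); arm.move_to(Tw(-.1,-.1,.30),RY)
arm.sleep(.2)
a=cv2.resize(arm.snapshot("top")[180:295,180:345,::-1],None,fx=4.8,fy=4.8,interpolation=cv2.INTER_CUBIC)
b=cv2.resize(arm.snapshot("scene")[130:260,220:400,::-1],None,fx=4.4,fy=4.4,interpolation=cv2.INTER_CUBIC)
cv2.imwrite("pics/t3.png",a);cv2.imwrite("pics/s3.png",b);print(arm.current_t())
E
```

```text
0.0815 -10.611150326413737 [-0.     0.081]
24.4167
```

View pics/t3.png

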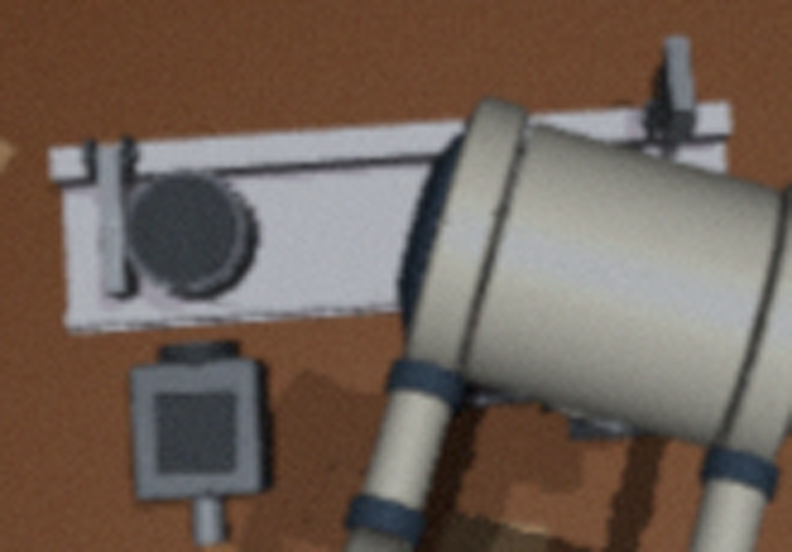

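View pics/s3.png

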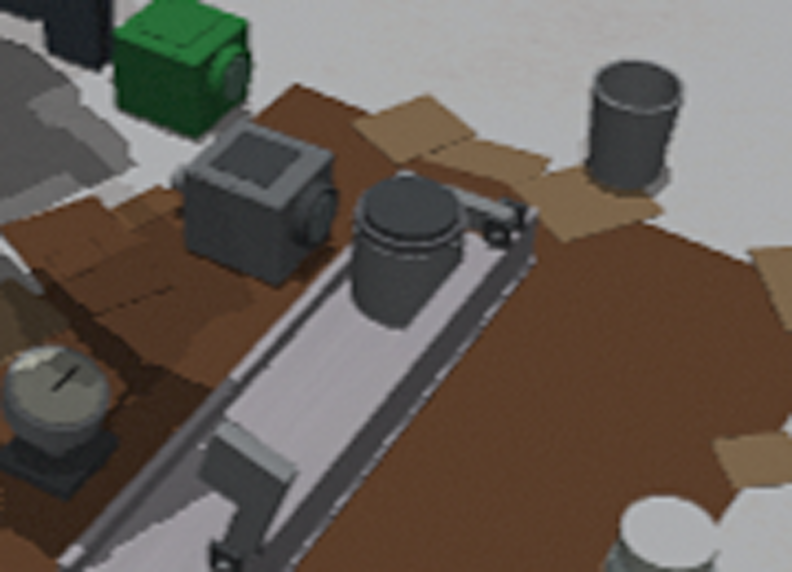

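The flask, centred at (187,233) in the top crop, touches the lowered stop in front of the sensor. The right stop is still up. One quick numeric check, then I'll hand in.

```bash
python3 - <<'E'
from rig import arm
from h import *
c=arm.get_calibration("top")
print(loc(ray(c,180+187.5/4.8-.5,180+233/4.8-.5,.086)), arm.current_force(), arm.current_t())
arm.sign_off()
E
```

```text
[-0.00159039  0.13062299] [0.15672552 0.0881387  0.25266225] 24.4167
the job is handed in; nothing more can be done
```

I swung down the left (+y) stop, at the sensor head's end, by hooking closed fingers behind its paddle. I then pushed the flask slowly along the channel until it met the stop, backed the gripper away and handed in at 24.4 s.

- **Contact:** the pushing force rose from about 3 N while sliding to about 11 N against the stop, where I stopped. That is well under the 30 N limit.
- **Flask position:** the last top view puts its centre at x = -1.6 mm, y = 130.6 mm in the track frame, inside the 129 to 136 mm band. That reading is good to about 2 mm, so the image alone leaves little margin. The force rise and the finger's final position also point to contact at about 133 mm.
- **Stops and bystanders:** in the last pictures the left stop looks level, the right stop is up, and the beaker and jar look untouched. I judged the stop angles by eye. The wrench was not in the final crops, but the arm never went near it.
- **Robot:** it was clear of everything, with the tool force at about zero.

No check failed or disagreed, and the hand-in gave no verdict.

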